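Free the light pad: set the ratchet to loosen and swing it

ROBOT

A 6-joint arm with a two-finger parallel gripper is mounted at the origin on the work surface. World frame = base frame: x ahead of the robot, y to its left, z up, the work surface at z = 0. Lengths are in m, angles in rad, forces in N, time in s.
With the tool pointing down it reaches from about 0.375 to 0.925 m from the base axis. Payload 5.7 kg.
Tool frame: the origin (TCP) lies at the centre of the arm's flange, where the gripper is bolted on; the fingertips stand 182 mm ahead of it and the grasp point (between the pads) lies 163 mm ahead of it; x points along the fingers, y is the direction in which the jaws open and shut, and the axes are right-handed (so a half turn about x gives the same grasp; the last joint's range is limited). The gripper opens to 88 mm and grips with 3 to 60 N. Pads are 20 mm wide; open, the fingers measure 115 mm over their backs; the gripper's body (75 mm by 178 mm) begins 61 mm behind the grasp point.
Start: joints at [-1.42, 0.359, 1.51, -0, 1.272, -0.115], TCP at [0.158, -0.579, 0.405] pointing down, gripper open.
Joint ranges: [-2.97, 2.97], [-1.01, 2.36], [0.21, 2.38], [-0.96, 4.11], [0.2, 2.71], [-2.98, 2.98]. Speed limits (rad/s): [2.39, 2.39, 3.14, 3.14, 3.14, 3.14].

INTERFACE

Orientations are given as a unit quaternion [w, x, y, z].
In Python, from bench import env, vision gives the robot as it stands.
- The arm moves only by the tool drive_tool, never from a script. Its argument "increments" is a list that holds one entry, the list of rows, each a list of 7 numbers: the shift along the tool's x, y, z in m, then the turn, a rotation vector about the tool's x, y, z in rad, then the opening, from 0 (shut) to 1 (fully open). A call has 1 to 10 rows; each row shifts and turns the commanded pose from where the row before left it, along the tool's axes as they then stand; what a row does not reach is not made up. A row lasts 1/8 s, in which the tool goes at most 62.5 mm and 10.7 degrees, less where a joint would pass 70% of its speed; a pose out of reach is approached as far as the arm can. A call with a gripper value outside its range is refused whole. The fingers move at their own pace and stop on an object; "newtons" is the grip in N (left out, the last holds). Time passes only in rows, so rows that do not move let the fingers close. It gives the time, the measured TCP pose, the force and the opening at its end, in the units of the state.
- env.read_state(): the state, without advancing time (a new reading comes with each control period).
- vision.snapshot(name): name is "scene" or "top"; returns the picture (420x560x3 uint8, red, green, blue); there is no depth.
- vision.camera_model(name): a dict with "fx", "fy", "cx", "cy" (pixels), "dist_coeffs" ([k1, k2, p1, p2, k3] as OpenCV has them; the pictures are not rectified), "R" (3x3) and "t" (3): a world point X has camera coordinates R X + t. Camera axes: x right, y down, z forward; pixel columns grow to the right and rows downward; lengths in m; the calibration is good to about 2 mm. A picture is of the moment at which its call begins. camera_model takes no time and is no camera call.
- env.close_job(): hands the job in, once; it reports no verdict.
The state is a dict: "clock": time; "q": joint angles; "joint_velocities": joint speeds; "tau": joint torques, N m; "tool_pos": TCP position; "orientation": TCP orientation; "force": force on the tool from outside, world axes, zero at the start; "wrist_torque": the same for the moment, N m; "gripper_width": finger opening in m.
Only numpy, scipy, OpenCV 4.12 (cv2) and the standard library are available. Lean on these libraries where they do the work, as an engineer would, in place of code of your own. Each camera call takes 0.05 s, during which the arm holds its last target. There are 200 camera calls.

TASK

The drawing pad with the glowing white face and orange frame is bolted to the desk, with a ratchet wrench already on its bolt; loosen that bolt. First push the ratchet's red direction lever fully across, clockwise seen from above, to its loosening side, then swing the ratchet's handle anticlockwise (seen from above) round to the far stop post and let go. Leave the other ratchet, at the black tablet, untouched.

Things in the scene. Friction and masses are not known exactly. Their poses are not given: they have to be found in the camera images.
- light: Fixed stand of the light pad (orange frame, white glowing face, 180 x 260 mm). Origin: on the desk, on the vertical axis shared by bolt, ratchet and lever; x points from the bolt to the pad, which spans x 85 to 270, y -130 to 130 mm, up to 95 mm high. Foot plate 150 x 150 x 10 mm under the bolt. Steel ratchet head: radius 32 mm, 56 to 85 mm above the desk.
- light_lever (a joint): Red lever on the ratchet head, turning on the bolt axis relative to the handle: 0 tightening side, 1.0 rad loosening side (stops); grows clockwise from above, stays where left; 1.5 N moves it. Upright tab 10 mm thick, out to 46 mm from the axis, 86 to 112 mm above the desk. From above it points 0.5 rad anticlockwise of the handle at 0, 0.5 rad clockwise of it at 1.0.
- light_ratchet (a joint): Handle angle: 0 at its starting stop post, pointing 155 degrees anticlockwise from the stand's x axis; grows anticlockwise from above; 1.2 rad at the far post; stays where left. Black round grip, radius 13 mm, 85 to 205 mm from the axis, centre line 66 mm above the desk, free below. Rubber-capped posts 78 mm high, 60 mm from the axis. Needs 6 N at 140 mm while the bolt turns.
- light_bolt (a joint): Bolt under the ratchet: 0 = tight, grows anticlockwise from above as it is loosened. It turns with the handle only when the lever is on the loosening side, after about 0.15 rad of free play; with the lever on the tightening side the handle runs free. A full swing turns it about 1.04 rad. Pushing the lever clockwise only presses the handle on its starting post.
- tablet: The other stand, the same shape with its own ratchet and red lever, but carrying a black drawing tablet. Not to be touched. Origin and axes as for the light pad's stand.

How it is judged:
By the outcome, as a careful person would: the job done as asked, in the order asked, and still so for the second after the job is handed in, with the robot touching nothing.
It also fails if it takes over 48 s, if anything falls off the work surface, if the arm or the gripper's body presses on something with over 40 N, if the wrist force passes 120 N, or if a joint passes its speed limit or range.

## Working session

There is one attempt and no reset: what is moved stays moved. The work goes in short steps, Python scripts to look and compute and a tool call to move; the robot and the scene stay as the last step left them, time stands still between calls to the robot, and variables do not carry over. Pictures are saved under pics/ and viewed, about 8 in all and at most 12, crops included, and the job is handed in when it is done.

Besides the shell and the picture viewer there is one more tool, called after "Emit:" by a JSON object that holds its "api" and its "payload". drive_tool: Moves the arm, as the interface text tells. Its arguments: {"type":"object","properties":{"increments":{"type":"array","items":{"type":"array","items":{"type":"array","items":{"type":"number"}}}},"newtons":{"type":"number"}},"required":["increments"]}

```bash
mkdir -p pics; python3 - <<'E'
from bench import env, vision
import cv2,numpy as np
for n in("scene","top"):
    p=vision.snapshot(n); cv2.imwrite(f"pics/{n}0.png",p[:,:,::-1]); m=vision.camera_model(n)
    print(n,m)
    print(-np.array(m["R"]).T@np.array(m["t"]))
print(env.read_state())
E
```

```text
scene {'fx': 406.9805154249304, 'fy': 406.9805154249304, 'cx': 287.1837992318762, 'cy': 201.91313442635064, 'dist_coeffs': array([0.02764931, 0.        , 0.        , 0.        , 0.        ]), 'R': array([[ 0.87786211,  0.47874311,  0.01277279],
       [ 0.30122956, -0.53123201, -0.79186697],
       [-0.37231554,  0.69899755, -0.61056003]]), 't': array([-0.5408511 , -0.15308901,  0.99884184])}
[ 0.89279196 -0.52058505  0.49553496]
top {'fx': 524.4581012528413, 'fy': 524.4581012528413, 'cx': 295.8890670593551, 'cy': 212.51334224585537, 'dist_coeffs': array([-0.09725056,  0.        ,  0.        ,  0.        ,  0.        ]), 'R': array([[ 0.02897878, -0.99956652,  0.00519656],
       [-0.99268092, -0.02938813, -0.11713641],
       [ 0.11723835, -0.00176405, -0.99310224]]), 't': array([-0.02492173,  0.58993768,  0.98442679])}
[ 0.47092951 -0.00583718  1.04686914]
{'clock': 0.1, 'q': array([-1.42012562e+00,  3.59450769e-01,  1.51129943e+00, -1.25879010e-05,
        1.27250532e+00, -1.15124167e-01]), 'joint_velocities': array([-0.00124625, -0.00107835, -0.00197587,  0.00107535, -0.00088831,
        0.00089604]), 'tau': array([-8.84182396e-05, -5.16357708e+01, -2.71406829e+01,  6.78026257e-02,
        2.78348511e-02, -3.74927515e-05]), 'tool_pos': array([ 0.15753485, -0.57862583,  0.40389224]), 'orientation': array([-0.09310983, -0.70085649, -0.09428531,  0.70088589]), 'force': array([1.49168541e-04, 6.48594029e-02, 6.95442936e-01]), 'wrist_torque': array([-0.0241162 , -0.05259171, -0.01073062]), 'gripper_width': 0.08822097011380994}
```

View pics/scene0.png

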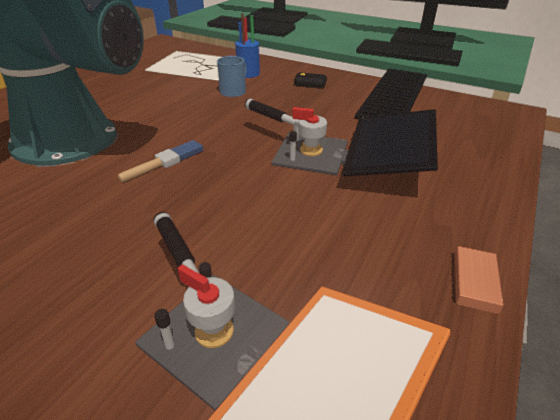

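View pics/top0.png

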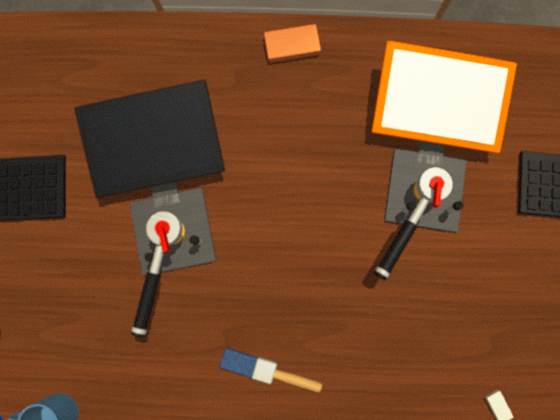

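The top view shows the light stand's head near (435,184), with its grip end at (383,272) and the red lever pointing down to about (437,203). The posts are at (412,206) and (458,206). The scene view agrees: head at (210,300), grip end at (163,220).

```bash
cat >h.py <<'E'
import cv2,numpy as np
from bench import env,vision
def K(m): return np.array([[m["fx"],0,m["cx"]],[0,m["fy"],m["cy"]],[0,0,1.]])
def cast(n,uv,z):
    m=vision.camera_model(n);R=np.array(m["R"]);c=-R.T@m["t"]
    p=cv2.undistortPoints(np.array(uv,float).reshape(-1,1,2),K(m),m["dist_coeffs"])[:,0]
    d=np.c_[p,np.ones(len(p))]@R
    return c+d*((z-c[2])/d[:,2])[:,None]
def proj(n,X):
    m=vision.camera_model(n)
    return cv2.projectPoints(np.array(X,float).reshape(-1,1,3),cv2.Rodrigues(np.array(m["R"]))[0],np.array(m["t"]),K(m),m["dist_coeffs"])[0][:,0]
E
python3 - <<'E'
from h import *
im=cv2.imread("pics/top0.png");hsv=cv2.cvtColor(im,cv2.COLOR_BGR2HSV)
H,S,V=cv2.split(hsv)
roi=np.zeros(H.shape,bool);roi[155:300,360:480]=1
def pts(mask):
    n,l,s,c=cv2.connectedComponentsWithStats(mask.astype(np.uint8));k=1+np.argmax(s[1:,4]);v,u=np.where(l==k);return np.c_[u,v].astype(np.int32),c[k],s[k]
red=roi&((H<8)|(H>172))&(S>200)&(V>150)
p,c,s=pts(red);print("red",c,s)
grey=roi&(S<60)&(V>120)
n,l,st,ce=cv2.connectedComponentsWithStats((grey|red).astype(np.uint8))
for i in range(1,n):
    if st[i,4]>15: print("grey|red",st[i],ce[i])
blk=roi&(V<40); blk[:205]=0; blk[:,425:]=0
p,c,s=pts(blk);print("blk",c,s);r=cv2.minAreaRect(p);print(r)
m=(((H>8)&(H<22)&(S>200)&(V>200)));m[:30]=0;m[:,:350]=0
p,c,s=pts(m);r=cv2.minAreaRect(p);b=cv2.boxPoints(r);print("orange",r);print(cast("top",b,0.09))
x0,y0,x1,y1=360,150,480,290
cv2.imwrite("pics/crop.png",cv2.resize(im[y0:y1,x0:x1],None,fx=4,fy=4,interpolation=cv2.INTER_CUBIC))
s=cv2.imread("pics/scene0.png")
cv2.imwrite("pics/crop_s.png",cv2.resize(s[205:365,130:290],None,fx=3.7,fy=3.7,interpolation=cv2.INTER_CUBIC))
E
```

```text
red [436.9947644  188.58638743] [430 177  14  29 191]
grey|red [418 155   5   7  29] [419.72413793 157.93103448]
grey|red [425 155  18  11 123] [432.60162602 159.50406504]
grey|red [ 409  166   45   58 1053] [432.10921178 188.86704653]
grey|red [376 267  13  10  66] [382.45454545 271.62121212]
blk [393.98275862 243.375     ] [379 220  31  47 232]
((393.9684753417969, 243.57586669921875), (4.808753967285156, 52.82661056518555), 30.73548698425293)
orange ((444.0135192871094, 96.41891479492188), (131.68359375, 92.88542175292969), 9.462322235107422)
[[ 0.74166414 -0.14513196  0.09      ]
 [ 0.92659389 -0.1739661   0.09      ]
 [ 0.89480652 -0.43138939  0.09      ]
 [ 0.70902964 -0.39403273  0.09      ]]
```

View pics/crop.png

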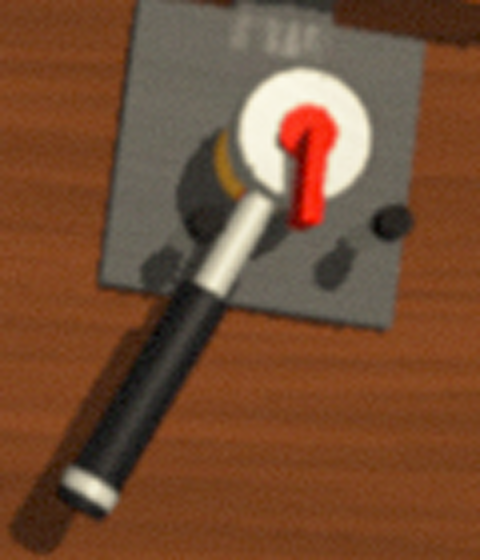

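View pics/crop_s.png

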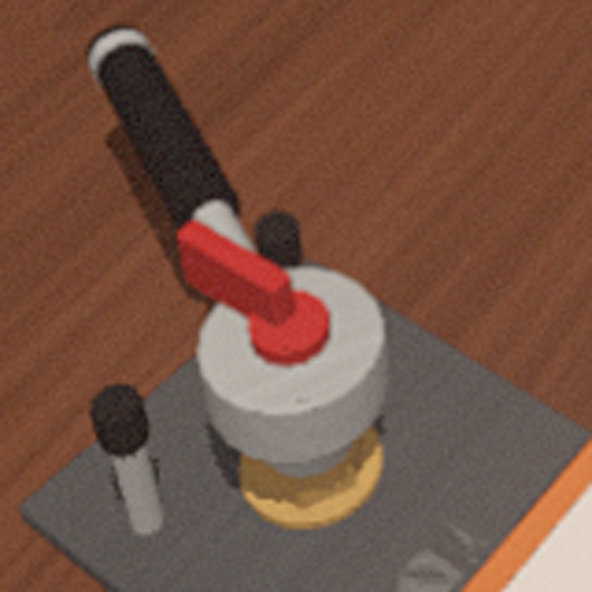

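The crops show the head disc centred at top (436.2,184) and scene (209,296.4). The grip runs from (411,222) to (382,272) in top. The lever's tip is at top (437,206), and the far post cap is at (458,205).

```bash
python3 - <<'E'
from h import *
np.set_printoptions(precision=4,suppress=True)
a=cast("top",[[436.2,184]],.085)[0];b=cast("scene",[[208.9,296.4]],.085)[0];print("axis",a,b)
fp=np.array([[138,0],[425,38],[388,328],[100,285]])/4+[360,150]
P=cast("top",fp,.01);print(P,P.mean(0)) 
e=(P[0]+P[1]-P[2]-P[3])[:2];print("stand x from plate",np.degrees(np.arctan2(e[1],e[0])))
g=cast("top",[[411.2,222],[382,272.5]],.066);d=g-a;print(g,np.hypot(*d[:,:2].T),np.degrees(np.arctan2(d[:,1],d[:,0])))
d=(g[1]-g[0]);print("handle line",np.degrees(np.arctan2(d[1],d[0])))
t=cast("top",[[437,205.5]],.112)[0]-a;print("lever",t,np.degrees(np.arctan2(t[1],t[0])))
t=cast("top",[[457.8,205.3]],.078)[0]-a;print("post",t,np.hypot(t[0],t[1]),np.degrees(np.arctan2(t[1],t[0])))
s=cast("scene",[[130+95/3.7,205+50/3.7],[130+215/3.7,205+205/3.7]],.066)-a;print(s,np.degrees(np.arctan2(s[:,1],s[:,0])))
from scipy.spatial.transform import Rotation as R
q=env.read_state()["orientation"];print(R.from_quat(q,scalar_first=True).as_matrix())
E
```

```text
axis [ 0.6461 -0.269   0.085 ] [ 0.65  -0.271  0.085]
[[ 0.7271 -0.2042  0.01  ]
 [ 0.7126 -0.3523  0.01  ]
 [ 0.5636 -0.3316  0.01  ]
 [ 0.5811 -0.1858  0.01  ]] [ 0.6461 -0.2685  0.01  ]
stand x from plate -7.539029388038461
[[ 0.5751 -0.226   0.066 ]
 [ 0.4788 -0.1715  0.066 ]] [0.083  0.1936] [148.7909 149.7864]
handle line 150.53259930334448
lever [-0.0444  0.0061  0.027 ] 172.1948119520712
post [-0.0381 -0.0431 -0.007 ] 0.05751198026803082 -131.44775039913614
[[-0.1802  0.0958 -0.019 ]
 [-0.0736  0.0476 -0.019 ]] [152.008  147.1303]
[[-0.0003  0.2627 -0.9649]
 [ 0.0016 -0.9649 -0.2627]
 [-1.     -0.0017 -0.0002]]
```

```bash
cat >>h.py <<'E'
from scipy.spatial.transform import Rotation as Ro
A=np.array([.647,-.269])
def polar(r,deg,off):  # point at radius r, offset anticlockwise-tangential
    t=np.radians(deg);return A+r*np.array([np.cos(t),np.sin(t)])+off*np.array([-np.sin(t),np.cos(t)])
def plan(wps,start=None):
    """wps: (x,y,z,theta_deg,nrows); rows for a tool pointing down, z axis at theta"""
    if start is None:
        s=env.read_state();M=Ro.from_quat(s["orientation"],scalar_first=True).as_matrix()
        p=s["tool_pos"].copy();th=np.arctan2(M[1,2],M[0,2])
    else: p=np.array(start[:3],float);th=np.radians(start[3])
    for x,y,z,T,n in wps:
        for k in range(n):
            f=1/(n-k);d=(np.array([x,y,z])-p)*f;dth=(np.radians(T)-th+np.pi)%(2*np.pi)-np.pi;dth*=f
            zx=np.array([np.cos(th),np.sin(th),0]);yx=np.array([-np.sin(th),np.cos(th),0])
            r=[round(-d[2],3),round(d@yx,3),round(d@zx,3),round(-dth,2)]
            p=p+np.array([0,0,-r[0]])+r[1]*yx+r[2]*zx;th-=r[3]
            print([float(v) for v in r])
        print("->",p.round(4),np.degrees(th).round(1)%360)
E
python3 - <<'E'
from h import *
x,y=polar(.038,176,.040)
plan([(x,y,.34,176,10),(x,y,.275,176,2)])
E
```

```text
[0.006, -0.014, -0.05, 0.03]
[0.006, -0.016, -0.05, 0.03]
[0.006, -0.018, -0.05, 0.03]
[0.007, -0.019, -0.049, 0.04]
[0.006, -0.021, -0.048, 0.03]
[0.007, -0.022, -0.048, 0.04]
[0.006, -0.024, -0.046, 0.03]
[0.007, -0.026, -0.046, 0.04]
[0.006, -0.027, -0.045, 0.03]
[0.007, -0.029, -0.044, 0.04]
-> [ 0.6067 -0.3065  0.3399] 175.7
[0.032, -0.0, 0.0, -0.0]
[0.033, -0.0, 0.0, -0.0]
-> [ 0.6067 -0.3065  0.2749] 175.7
```

Emit:
{"api": "drive_tool", "payload": {"increments": [[[0.006,-0.014,-0.05,0.03,0,0,0],[0.006,-0.016,-0.05,0.03,0,0,0],[0.006,-0.018,-0.05,0.03,0,0,0],[0.007,-0.019,-0.049,0.04,0,0,0],[0.006,-0.021,-0.048,0.03,0,0,0],[0.007,-0.022,-0.048,0.04,0,0,0],[0.006,-0.024,-0.046,0.03,0,0,0],[0.007,-0.026,-0.046,0.04,0,0,0],[0.006,-0.027,-0.045,0.03,0,0,0],[0.007,-0.029,-0.044,0.04,0,0,0]]]}}

```text
clock: 1.35
tool_pos: [0.6081, -0.3056, 0.34]
orientation: [0.027, -0.706, 0.027, 0.707]
force: [-0.3, -0.2, 0.5]
gripper_width: 0.0001
```

Emit:
{"api": "drive_tool", "payload": {"increments": [[[0.032,0,0,0,0,0,0],[0.033,0,0,0,0,0,0],[0,0,0,0,0,0,0]]]}}

```text
clock: 1.72
tool_pos: [0.6055, -0.3057, 0.2724]
orientation: [0.027, -0.704, 0.025, 0.709]
force: [-0.7, -0.4, -0.4]
gripper_width: 0.0005
```

```bash
python3 - <<'E'
from h import *
cv2.imwrite("pics/s1.png",cv2.resize(vision.snapshot("scene")[180:380,110:310,::-1],None,fx=3,fy=3,interpolation=cv2.INTER_CUBIC))
s=env.read_state();p=s["tool_pos"];print(s["clock"],p,s["force"],s["gripper_width"])
x,y=polar(.038,176,.019)
W=[(x,y,.275,176,3)]+[(*polar(.038,a,.0185),.275,a,1) for a in range(170,114,-6)]
plan(W)
E
```

```text
1.775 [ 0.60628262 -0.30641506  0.27444929] [ 0.82910945 -1.12450471  0.70536741] 0.000670109057330042
[-0.0, -0.007, 0.0, -0.0]
[-0.0, -0.007, 0.0, -0.0]
[-0.001, -0.007, 0.0, -0.0]
-> [ 0.6078 -0.2855  0.2754] 175.8
[0.0, -0.005, 0.002, 0.1]
-> [ 0.6062 -0.2803  0.2754] 170.0
[0.0, -0.004, 0.002, 0.11]
-> [ 0.6049 -0.2761  0.2754] 163.7
[0.0, -0.004, 0.001, 0.1]
-> [ 0.6051 -0.2719  0.2754] 158.0
[0.0, -0.004, 0.002, 0.1]
-> [ 0.6047 -0.2675  0.2754] 152.3
[0.0, -0.004, 0.002, 0.11]
-> [ 0.6048 -0.263   0.2754] 146.0
[0.0, -0.004, 0.001, 0.1]
-> [ 0.6062 -0.2591  0.2754] 140.2
[0.0, -0.004, 0.002, 0.11]
-> [ 0.6073 -0.2548  0.2754] 133.9
[0.0, -0.004, 0.002, 0.1]
-> [ 0.6088 -0.2506  0.2754] 128.2
[0.0, -0.004, 0.002, 0.11]
-> [ 0.6107 -0.2465  0.2754] 121.9
[0.0, -0.004, 0.001, 0.1]
-> [ 0.6135 -0.2436  0.2754] 116.2
```

View pics/s1.png

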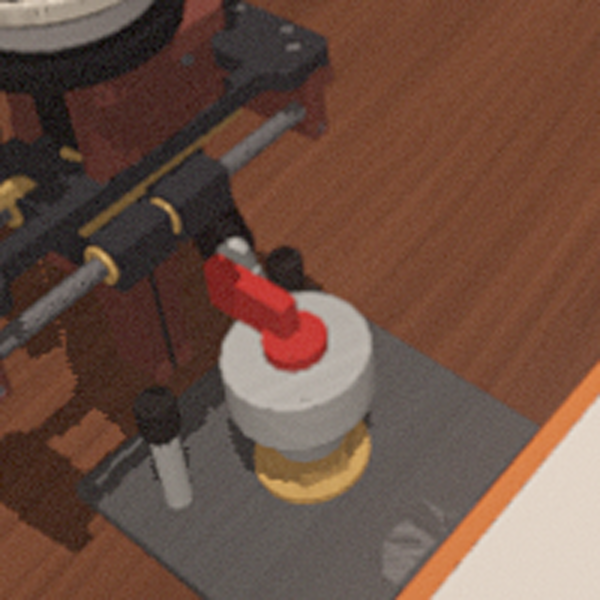

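```bash
python3 - <<'E'
from h import *
for z in(.092,.17): print((proj("scene",[[.606,-.306,z]])-[110,180])*3)
print((proj("scene",[[.601,-.269,.1]])-[110,180])*3)
cv2.imwrite("pics/t1.png",cv2.resize(vision.snapshot("top")[130:280,350:510,::-1],None,fx=4,fy=4,interpolation=cv2.INTER_CUBIC))
E
```

```text
[[155.85321797 356.09275515]]
[[119.49569204 220.1236838 ]]
[[203.89536913 279.11221755]]
```

View pics/t1.png

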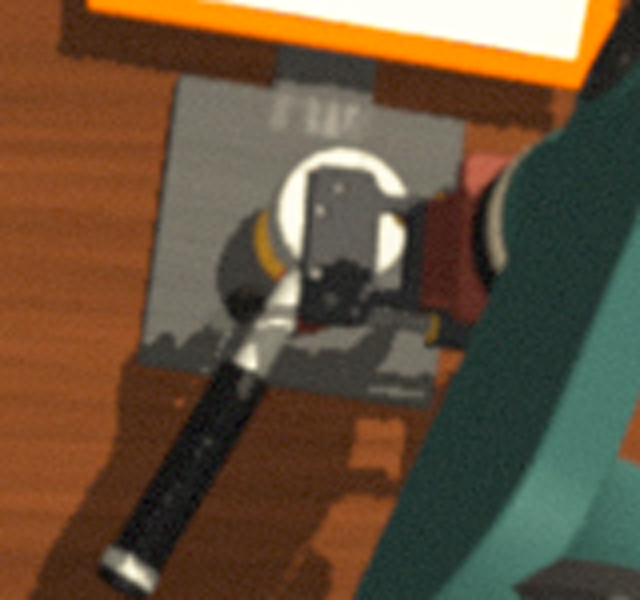

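The scene crop shows the closed fingers (brown, seam at about (165,340)) beside the lever tab (240,290) with a gap. That matches the projected fingertip position. The top view shows the handle unmoved. I'll start pushing.

Emit:
{"api": "drive_tool", "payload": {"increments": [[[0,-0.007,0,0,0,0,0],[0,-0.007,0,0,0,0,0],[-0.001,-0.007,0,0,0,0,0],[0,-0.005,0.002,0.1,0,0,0],[0,-0.004,0.002,0.11,0,0,0],[0,-0.004,0.001,0.1,0,0,0],[0,-0.004,0.002,0.1,0,0,0],[0,-0.004,0.002,0.11,0,0,0],[0,-0.004,0.001,0.1,0,0,0],[0,-0.004,0.002,0.11,0,0,0]]]}}

```text
clock: 3.08
tool_pos: [0.6077, -0.2548, 0.2772]
orientation: [-0.278, 0.65, -0.278, -0.65]
force: [-1.2, -1.3, 0.1]
gripper_width: 0.0006
```

Emit:
{"api": "drive_tool", "payload": {"increments": [[[0,-0.004,0.002,0.1,0,0,0],[0,0,0,0,0,0,0]]]}}

```text
clock: 3.32
tool_pos: [0.6094, -0.2504, 0.2771]
orientation: [-0.308, 0.636, -0.308, -0.636]
force: [0.5, 0.6, -0.6]
gripper_width: 0.0003
```

Emit:
{"api": "drive_tool", "payload": {"increments": [[[0,-0.004,0.002,0.11,0,0,0],[0,-0.004,0.001,0.05,0,0,0],[0,0,0,0,0,0,0]]]}}

```text
clock: 3.7
tool_pos: [0.6141, -0.2437, 0.2769]
orientation: [-0.358, 0.61, -0.358, -0.61]
force: [0.1, -0.8, 0.2]
gripper_width: 0.0002
```

```bash
python3 - <<'E'
from h import *
im=vision.snapshot("scene")[180:380,110:310,::-1]
cv2.imwrite("pics/s2.png",cv2.resize(im,None,fx=3,fy=3,interpolation=cv2.INTER_CUBIC))
print(env.read_state()["force"])
E
```

```text
[-0.06488303  0.1357602  -0.09765221]
```

View pics/s2.png

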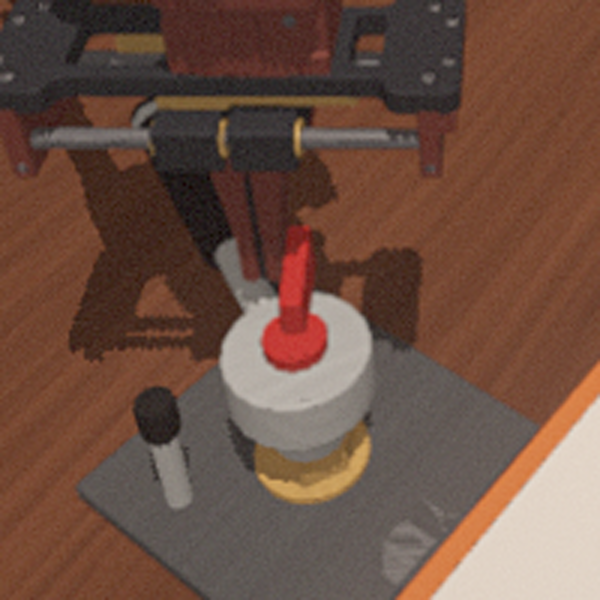

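The lever (tab top at (297,235)) has followed the fingers, but there is no stop force yet. I'll keep pushing in small steps.

Emit:
{"api": "drive_tool", "payload": {"increments": [[[0,-0.003,0.001,0.05,0,0,0],[0,-0.002,0.001,0.03,0,0,0],[0,0,0,0,0,0,0]]]}}

```text
clock: 4.12
tool_pos: [0.6164, -0.2409, 0.2767]
orientation: [0.381, -0.594, 0.383, 0.595]
force: [-6.3, -5.4, 2.3]
gripper_width: 0.0005
```

```bash
python3 - <<'E'
from h import *
t=cast("scene",[[110+296/3,180+232/3]],.112)[0][:2]-A;print(t,np.degrees(np.arctan2(t[1],t[0])))
E
```

```text
[-0.02054349  0.03289078] 121.98878272372002
```

Emit:
{"api": "drive_tool", "payload": {"increments": [[[0,-0.002,0,0,0,0,0],[0,0,0,0,0,0,0]]]}}

```text
clock: 4.38
tool_pos: [0.6172, -0.2407, 0.2767]
orientation: [0.38, -0.594, 0.384, 0.596]
force: [-10.7, -8.0, 5.0]
gripper_width: 0.0003
```

Emit:
{"api": "drive_tool", "payload": {"increments": [[[0,0.006,0,0,0,0,0],[0,0.01,0,0,0,0,0],[-0.04,0,0,0,0,0,0],[-0.04,0,0,0,0,0,0],[0,0,0,0,0,0,0]]]}}

```text
clock: 5.0
tool_pos: [0.6059, -0.2461, 0.3604]
orientation: [-0.383, 0.597, -0.382, -0.592]
force: [0.4, 0.3, -0.0]
gripper_width: 0.0005
```

```bash
python3 - <<'E'
from h import *
s=env.read_state();print(s["clock"],s["tool_pos"],s["force"])
x,y=polar(.145,149,-.055)
print(x,y)
plan([(x,y,.355,149,4),(x,y,.232,149,3)])
a=149
print("push")
plan([(*polar(.145,a,-.03),.232,a,2)]+[(*polar(.145,149+k*8.59,-.0265),.232,149+k*8.59,1) for k in range(1,9)],start=(x,y,.232,149))
E
```

```text
5.0 [ 0.6058511  -0.246123    0.36039782] [ 0.43217951  0.31541026 -0.00754271]
0.5510378355182467 -0.14717527759942597
[0.001, 0.002, 0.028, -0.15]
[0.001, -0.002, 0.028, -0.15]
[0.002, -0.006, 0.028, -0.15]
[0.001, -0.01, 0.026, -0.15]
-> [ 0.5511 -0.1477  0.3554] 148.9
[0.041, -0.0, 0.0, -0.0]
[0.041, -0.0, 0.0, -0.0]
[0.041, -0.0, 0.0, -0.0]
-> [ 0.5511 -0.1477  0.2324] 148.9
push
[-0.0, 0.012, 0.0, -0.0]
[-0.0, 0.013, 0.0, -0.0]
-> [ 0.5382 -0.1686  0.232 ] 149.0
[-0.0, 0.025, 0.002, -0.15]
-> [ 0.5236 -0.189   0.232 ] 157.6
[-0.0, 0.022, 0.003, -0.15]
-> [ 0.5124 -0.2082  0.232 ] 166.2
[-0.0, 0.022, 0.002, -0.15]
-> [ 0.5052 -0.2291  0.232 ] 174.8
[-0.0, 0.022, 0.003, -0.15]
-> [ 0.5002 -0.2507  0.232 ] 183.4
[-0.0, 0.022, 0.002, -0.15]
-> [ 0.4995 -0.2728  0.232 ] 192.0
[-0.0, 0.022, 0.002, -0.15]
-> [ 0.5021 -0.2947  0.232 ] 200.6
[-0.0, 0.022, 0.003, -0.15]
-> [ 0.5071 -0.3164  0.232 ] 209.2
[-0.0, 0.022, 0.002, -0.15]
-> [ 0.516  -0.3366  0.232 ] 217.8
```

Emit:
{"api": "drive_tool", "payload": {"increments": [[[0.001,0.002,0.028,-0.15,0,0,0],[0.001,-0.002,0.028,-0.15,0,0,0],[0.002,-0.006,0.028,-0.15,0,0,0],[0.001,-0.01,0.026,-0.15,0,0,0],[0.041,0,0,0,0,0,0],[0.041,0,0,0,0,0,0],[0.041,0,0,0,0,0,0],[0,0,0,0,0,0,0]]]}}

```text
clock: 6.0
tool_pos: [0.5479, -0.1462, 0.2253]
orientation: [0.19, -0.678, 0.189, 0.684]
force: [-0.5, -0.5, 0.4]
gripper_width: 0.0005
```

```bash
python3 - <<'E'
from h import *
a=vision.snapshot("scene")[180:380,110:310,::-1];b=vision.snapshot("top")[130:280,350:510,::-1]
f=lambda i:cv2.resize(i,(400,int(400*i.shape[0]/i.shape[1])),interpolation=cv2.INTER_CUBIC)
a,b=f(a),f(b);c=np.zeros((400,800,3),np.uint8);c[:,:400]=a;c[:b.shape[0],400:]=b
cv2.imwrite("pics/m3.png",c);s=env.read_state();print(s["clock"],s["tool_pos"],s["force"],s["q"])
E
```

```text
6.1 [ 0.54998908 -0.14705382  0.22869626] [-0.07124597 -0.75544008  0.12093657] [-3.82673513e-01  5.27770120e-01  1.74790406e+00  3.26528198e-04
  8.66955400e-01  1.73192594e+00]
```

View pics/m3.png

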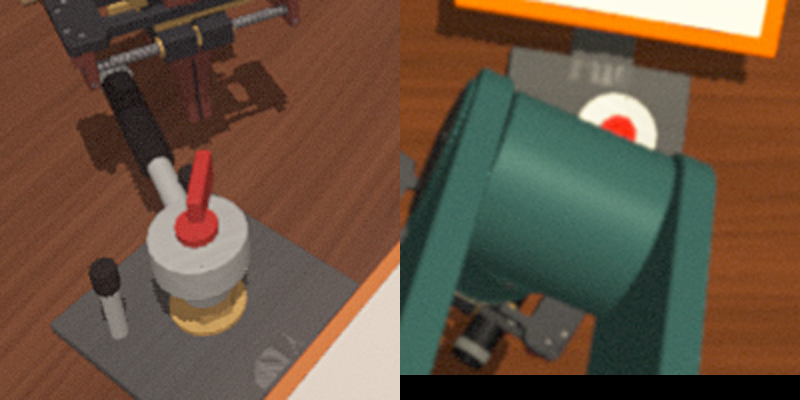

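The lever (tab at (203,160)) is across on the clockwise side, the handle is still at its start post, and the fingers (200,90) stand clear on its pushing side. Next is the swing.

Emit:
{"api": "drive_tool", "payload": {"increments": [[[0,0.012,0,0,0,0,0],[0,0.013,0,0,0,0,0],[0,0.013,0.001,-0.07,0,0,0],[0,0.012,0.001,-0.08,0,0,0],[0,0.011,0.001,-0.07,0,0,0],[0,0.011,0.002,-0.08,0,0,0],[0,0.011,0.001,-0.07,0,0,0],[0,0.011,0.001,-0.08,0,0,0],[0,0.011,0.001,-0.07,0,0,0],[0,0.011,0.002,-0.08,0,0,0]]]}}

```text
clock: 7.35
tool_pos: [0.501, -0.2519, 0.2296]
orientation: [0.02, 0.707, 0.021, -0.707]
force: [1.5, 5.4, 0.6]
gripper_width: 0.0001
```

```bash
python3 - <<'E'
from h import *
s=env.read_state();M=Ro.from_quat(s["orientation"],scalar_first=True).as_matrix();th=np.degrees(np.arctan2(M[1,2],M[0,2]))%360
d=s["tool_pos"][:2]-A;t=np.radians(th)
print(th,d@[np.cos(t),np.sin(t)],d@[-np.sin(t),np.cos(t)],s["force"],s["tool_pos"])
plan([(*polar(.143,a,-.0265),.23,a,1) for a in np.linspace(th,217.8,10)[1:]])
E
```

```text
183.27248357602517 0.14481930090107875 -0.02536061839109052 [1.53922116 5.37171636 0.59224881] [ 0.50096915 -0.25194768  0.22957059]
[-0.0, 0.008, -0.0, -0.07]
-> [ 0.5014 -0.2599  0.2296] 187.3
[-0.0, 0.01, 0.001, -0.06]
-> [ 0.5017 -0.27    0.2296] 190.7
[-0.0, 0.01, 0.002, -0.07]
-> [ 0.5016 -0.2802  0.2296] 194.7
[-0.0, 0.009, 0.001, -0.07]
-> [ 0.5029 -0.2891  0.2296] 198.7
[-0.0, 0.01, 0.002, -0.06]
-> [ 0.5042 -0.2992  0.2296] 202.2
[-0.0, 0.01, 0.001, -0.07]
-> [ 0.5071 -0.3089  0.2296] 206.2
[-0.0, 0.009, 0.001, -0.07]
-> [ 0.5102 -0.3174  0.2296] 210.2
[-0.0, 0.01, 0.002, -0.07]
-> [ 0.5135 -0.3271  0.2296] 214.2
[-0.0, 0.01, 0.001, -0.06]
-> [ 0.5183 -0.3359  0.2296] 217.6
```

Contact force is about 5.5 N, as expected with the bolt turning. I'll carry on.

Emit:
{"api": "drive_tool", "payload": {"increments": [[[0,0.009,0,-0.07,0,0,0],[0,0.01,0.001,-0.06,0,0,0],[0,0.01,0.002,-0.07,0,0,0],[0,0.009,0.001,-0.07,0,0,0],[0,0.01,0.002,-0.06,0,0,0],[0,0.01,0.001,-0.07,0,0,0],[0,0.009,0.001,-0.07,0,0,0],[0,0.008,0.002,-0.07,0,0,0],[0,0.005,0.001,-0.03,0,0,0],[0,0,0,0,0,0,0]]]}}

```text
clock: 8.6
tool_pos: [0.5146, -0.3313, 0.229]
orientation: [-0.217, -0.673, -0.217, 0.673]
force: [-3.3, 1.7, 1.4]
gripper_width: 0.0006
```

Emit:
{"api": "drive_tool", "payload": {"increments": [[[0,0.004,0,-0.03,0,0,0],[0,0,0,0,0,0,0]]]}}

```text
clock: 8.85
tool_pos: [0.5171, -0.3341, 0.2285]
orientation: [-0.227, -0.669, -0.228, 0.67]
force: [-4.9, 0.8, 0.6]
gripper_width: 0.0002
```

Emit:
{"api": "drive_tool", "payload": {"increments": [[[0,0.004,0,-0.02,0,0,0],[0,0,0,0,0,0,0]]]}}

```text
clock: 9.1
tool_pos: [0.5193, -0.3368, 0.2283]
orientation: [-0.234, -0.667, -0.235, 0.668]
force: [-5.2, 2.3, 0.7]
gripper_width: 0.0002
```

Emit:
{"api": "drive_tool", "payload": {"increments": [[[0,0.003,0,-0.01,0,0,0],[0,0,0,0,0,0,0]]]}}

```text
clock: 9.35
tool_pos: [0.5199, -0.3375, 0.228]
orientation: [-0.235, -0.665, -0.24, 0.667]
force: [-9.5, 8.3, 6.1]
gripper_width: 0.0001
```

Emit:
{"api": "drive_tool", "payload": {"increments": [[[0,0.003,0,0,0,0,0],[0,0,0,0,0,0,0],[0,0,0,0,0,0,0]]]}}

```text
clock: 9.72
tool_pos: [0.5207, -0.3381, 0.2276]
orientation: [-0.233, -0.664, -0.242, 0.668]
force: [-11.4, 14.3, 10.1]
gripper_width: 0.0004
```

Emit:
{"api": "drive_tool", "payload": {"increments": [[[0,-0.01,0,0,0,0,0],[0,-0.02,0,0,0,0,0],[0,-0.015,0,0,0,0,0],[-0.05,0,0,0,0,0,0],[-0.06,0,0,0,0,0,0],[-0.03,-0.05,0,0,0,0,0],[0,-0.06,0,0,0,0,0],[0,-0.06,0,0,0,0,0],[0,-0.06,0,0,0,0,0],[0,0,0,0,0,0,0]]]}}

```text
clock: 10.98
tool_pos: [0.3465, -0.1261, 0.3683]
orientation: [-0.238, -0.665, -0.239, 0.666]
force: [0.8, -0.9, -0.0]
gripper_width: 0.0001
```

```bash
python3 - <<'E'
from h import *
a=vision.snapshot("scene")[180:380,90:290,::-1];b=vision.snapshot("top")[130:290,350:510,::-1]
f=lambda i:cv2.resize(i,(400,400),interpolation=cv2.INTER_CUBIC)
cv2.imwrite("pics/m4.png",np.hstack([f(a),f(b)]));s=env.read_state();print(s["clock"],s["tool_pos"],s["force"])
E
```

```text
11.075 [ 0.35016025 -0.12926606  0.36938469] [ 1.30435205  0.06114919 -0.17894616]
```

View pics/m4.png

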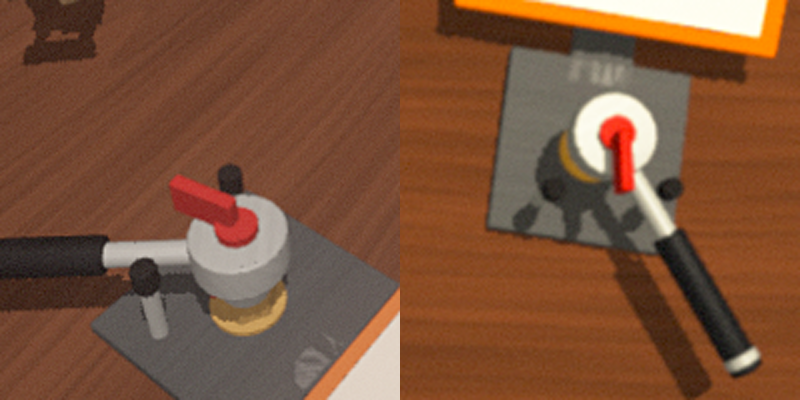

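The handle is against the far post (grip end at (742,362)), and the lever (tip at (625,190)) is on its clockwise side. I'll do a quick angle check before handing in.

```bash
python3 - <<'E'
from h import *
a=cast("top",[[350+616*.4-160,130+133*.4]],.085)[0]
for n,u,v,z in(("grip",742,360,.066),("lever",626,190,.112)):
    t=cast("top",[[350+(u-400)*.4,130+v*.4]],z)[0]-a;print(n,np.degrees(np.arctan2(t[1],t[0]))%360)
E
```

```text
grip 211.3899260534355
lever 179.7339505364677
```

The pixel estimate of the swing (about 62°) is short of 68.75°, though the force showed a clear stop. I'll check it more carefully with masks in the top view, measuring the start and end pictures the same way.

```bash
python3 - <<'E'
from h import *
def ang(im,box):
    h=cv2.cvtColor(im,cv2.COLOR_BGR2HSV);u0,v0,u1,v1=box
    m=((h[...,2]<60)|((h[...,1]<60)&(h[...,2]>90))).astype(np.uint8);k=np.zeros_like(m);k[v0:v1,u0:u1]=m[v0:v1,u0:u1]
    n,l,s,c=cv2.connectedComponentsWithStats(k);i=1+np.argmax(s[1:,4]);v,u=np.where(l==i)
    P=cast("top",np.c_[u,v],.066)[:,:2];c=P.mean(0);w=np.linalg.svd(P-c)[2][0] if len(P)<5000 else None
    t=c-A;print(len(P),s[i],"centroid",c,np.hypot(*t),np.degrees(np.arctan2(t[1],t[0]))%360,"line",np.degrees(np.arctan2(w[1],w[0]))%180)
ang(cv2.imread("pics/top0.png"),(370,222,420,280))
b=vision.snapshot("top")[:,:,::-1].copy();cv2.imwrite("pics/top4.png",b)
ang(b,(455,222,500,285))
for a in(211,217): 
    t=np.radians(a);d=np.array([np.cos(t),np.sin(t)]);print(a,[proj("top",[[*(A+r*d),.066]])[0].round(1) for r in(.085,.205)],[proj("scene",[[*(A+r*d),.066]])[0].round(1) for r in(.085,.14)])
E
```

```text
757 [373 222  45  58 757] centroid [ 0.52086102 -0.19407005] 0.14671584356800096 149.28854799120467 line 149.66634498952038
677 [455 222  39  59 677] centroid [ 0.52084918 -0.34528976] 0.14742508738981844 211.16347021660783 line 31.82704123601087
211 [array([456.3, 223.8]), array([488.5, 279. ])] [array([142.8, 305.9]), array([ 98.8, 307.3])]
217 [array([460.1, 221.3]), array([497.6, 272.8])] [array([141.4, 311.6]), array([ 95.5, 316.9])]
```

Both measurements say the handle now lies at about 211°. While pressed against the stop it was at about 218°, judging by the finger pose. It seems to have rebounded off the rubber cap when I backed away quickly. I'll push it back gently and ease off slowly.

```bash
python3 - <<'E'
from h import *
x,y=polar(.145,213,-.052)
plan([(x,y,.36,213,4),(x,y,.232,213,3)])
plan([(*polar(.145,213,-.03),.232,213,2),(*polar(.145,217,-.0285),.232,217,3)],start=(x,y,.232,213))
E
```

```text
[0.002, 0.057, -0.001, 0.03]
[0.002, 0.057, -0.002, 0.03]
[0.003, 0.057, -0.004, 0.03]
[0.002, 0.056, -0.006, 0.02]
-> [ 0.4971 -0.3042  0.3604] 213.0
[0.043, 0.0, 0.0, 0.0]
[0.043, 0.0, 0.0, 0.0]
[0.042, 0.0, 0.0, 0.0]
-> [ 0.4971 -0.3042  0.2324] 213.0
[-0.0, 0.011, -0.0, -0.0]
[-0.0, 0.011, 0.0, -0.0]
-> [ 0.5091 -0.3228  0.232 ] 213.0
[-0.0, 0.004, 0.001, -0.02]
[-0.0, 0.004, 0.0, -0.02]
[-0.0, 0.004, 0.001, -0.03]
-> [ 0.5141 -0.3339  0.232 ] 217.0
```

Emit:
{"api": "drive_tool", "payload": {"increments": [[[0.002,0.057,-0.001,0.03,0,0,0],[0.002,0.057,-0.002,0.03,0,0,0],[0.003,0.057,-0.004,0.03,0,0,0],[0.002,0.056,-0.006,0.02,0,0,0],[0,0,0,0,0,0,0],[0.043,0,0,0,0,0,0],[0.043,0,0,0,0,0,0],[0.042,0,0,0,0,0,0],[0,0,0,0,0,0,0]]]}}

```text
clock: 12.25
tool_pos: [0.4946, -0.3026, 0.2288]
orientation: [-0.199, -0.677, -0.203, 0.679]
force: [0.1, 0.1, -0.4]
gripper_width: 0.0004
```

Emit:
{"api": "drive_tool", "payload": {"increments": [[[0,0.008,0,0,0,0,0],[0,0.006,0,0,0,0,0],[0,0.004,0,0,0,0,0],[0,0.004,0,0,0,0,0],[0,0.004,0.001,-0.02,0,0,0],[0,0.004,0,-0.02,0,0,0],[0,0.003,0.001,-0.02,0,0,0],[0,0,0,0,0,0,0]]]}}

```text
clock: 13.25
tool_pos: [0.5123, -0.332, 0.2315]
orientation: [-0.221, -0.672, -0.221, 0.672]
force: [0.3, 1.6, 1.9]
gripper_width: 0.0004
```

Emit:
{"api": "drive_tool", "payload": {"increments": [[[0,0.003,0,-0.02,0,0,0],[0,0.002,0,-0.01,0,0,0],[0,0,0,0,0,0,0]]]}}

```text
clock: 13.62
tool_pos: [0.515, -0.3361, 0.2314]
orientation: [-0.231, -0.668, -0.231, 0.669]
force: [-3.7, 1.4, 1.4]
gripper_width: 0.0004
```

Emit:
{"api": "drive_tool", "payload": {"increments": [[[0,0.002,0,-0.01,0,0,0],[0,0.002,0,0,0,0,0],[0,0,0,0,0,0,0]]]}}

```text
clock: 14.0
tool_pos: [0.517, -0.3387, 0.2312]
orientation: [-0.233, -0.666, -0.235, 0.668]
force: [-5.2, 3.1, 1.6]
gripper_width: 0.0005
```

Emit:
{"api": "drive_tool", "payload": {"increments": [[[0,0.001,0,0,0,0,0],[0,0,0,0,0,0,0]]]}}

```text
clock: 14.25
tool_pos: [0.5172, -0.3389, 0.2312]
orientation: [-0.233, -0.666, -0.236, 0.668]
force: [-7.0, 4.5, 3.4]
gripper_width: 0.0004
```

```bash
python3 - <<'E'
from h import *
a=vision.snapshot("scene")[230:370,70:250,::-1].copy();b=vision.snapshot("top")[150:290,350:530,::-1].copy()
f=lambda i:cv2.resize(i,None,fx=400/180,fy=400/180,interpolation=cv2.INTER_CUBIC)
cv2.imwrite("pics/m5.png",np.hstack([f(a),f(b)]));s=env.read_state();print(s["clock"],s["tool_pos"],s["force"])
for g in(211,218):
    t=np.radians(g);d=np.array([np.cos(t),np.sin(t)])
    print(g,[((proj(n,[[*(A+r*d),.066]])[0]-o)*400/180).round() for n,o in(("scene",[70,230]),("top",[350,150])) for r in(.085,.205)])
E
```

```text
14.35 [ 0.51721803 -0.33890888  0.23117941] [-6.94963937  5.19928479  4.23614124]
211 [array([162., 169.]), array([-54., 176.]), array([236., 164.]), array([308., 287.])]
218 [array([158., 183.]), array([-71., 213.]), array([246., 157.]), array([331., 270.])]
```

View pics/m5.png

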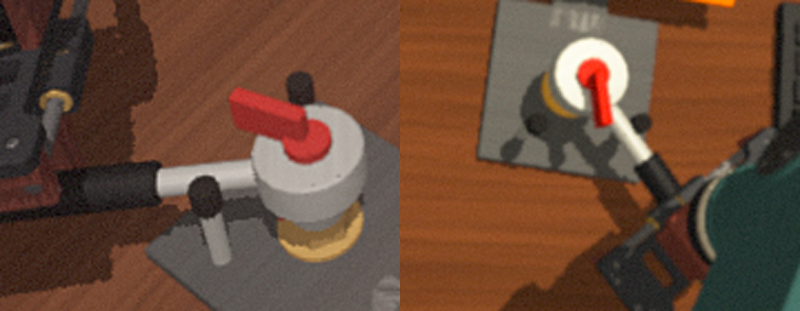

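With the handle held, the grip start at scene (158,183) and top (645,162) matches 218°, so it is on the post. Now I'll ease off slowly.

Emit:
{"api": "drive_tool", "payload": {"increments": [[[0,-0.0005,0,0,0,0,0],[0,-0.0005,0,0,0,0,0],[0,-0.0005,0,0,0,0,0],[0,-0.0005,0,0,0,0,0],[0,-0.0005,0,0,0,0,0],[0,-0.0005,0,0,0,0,0],[0,-0.0005,0,0,0,0,0],[0,-0.0005,0,0,0,0,0]]]}}

```text
clock: 15.35
tool_pos: [0.5165, -0.337, 0.2319]
orientation: [0.235, 0.667, 0.234, -0.667]
force: [-0.5, 1.4, -1.5]
gripper_width: 0.0001
```

Emit:
{"api": "drive_tool", "payload": {"increments": [[[0,-0.0005,0,0,0,0,0],[0,-0.0005,0,0,0,0,0],[0,-0.0005,0,0,0,0,0],[0,-0.001,0,0,0,0,0],[0,-0.001,0,0,0,0,0],[0,-0.001,0,0,0,0,0],[0,-0.001,0,0,0,0,0],[0,-0.001,0,0,0,0,0]]]}}

```text
clock: 16.35
tool_pos: [0.5119, -0.3319, 0.2317]
orientation: [0.234, 0.667, 0.234, -0.667]
force: [0.2, -0.6, 0.1]
gripper_width: 0.0005
```

```bash
python3 - <<'E'
from h import *
a=vision.snapshot("scene")[230:370,70:250,::-1].copy();b=vision.snapshot("top")[150:290,350:530,::-1].copy()
f=lambda i:cv2.resize(i,None,fx=400/180,fy=400/180,interpolation=cv2.INTER_CUBIC)
cv2.imwrite("pics/m6.png",np.hstack([f(a),f(b)]));s=env.read_state();print(s["clock"],s["tool_pos"],s["force"])
E
```

```text
16.45 [ 0.51185304 -0.33179382  0.23164007] [-0.21668365  0.13320353 -0.14991284]
```

View pics/m6.png

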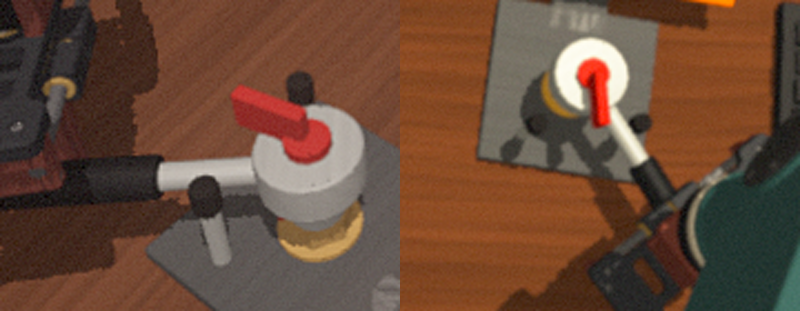

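Emit:
{"api": "drive_tool", "payload": {"increments": [[[0,-0.001,0,0,0,0,0],[0,-0.001,0,0,0,0,0],[0,-0.001,0,0,0,0,0],[0,-0.001,0,0,0,0,0],[0,-0.001,0,0,0,0,0],[0,-0.001,0,0,0,0,0],[0,0,0,0,0,0,0]]]}}

```text
clock: 17.32
tool_pos: [0.5081, -0.3271, 0.2316]
orientation: [-0.234, -0.667, -0.234, 0.667]
force: [-0.0, 0.6, -0.6]
gripper_width: 0.0008
```

```bash
cat >>h.py <<'E'
def rod(c):
    """handle angle from the steel rod's centre row in a scene crop (x2.222 from (70,230))"""
    h=cv2.cvtColor(c,cv2.COLOR_BGR2HSV);R=[]
    for u in range(164,188,2):
        v=np.where((h[145:210,u,1]<70)&(h[145:210,u,2]>110))[0]+145
        if len(v)>5: R.append((u*.45+70,v.mean()*.45+230))
    p=cast("scene",R,.066)[:,:2]-A
    a=np.degrees(np.arctan2(p[:,1],p[:,0]))%360;return a.mean().round(2),a.std().round(2),len(a)
E
python3 - <<'E'
from h import *
for n in("m5","m6"): print(rod(cv2.imread(f"pics/{n}.png")[:,:400]))
a=vision.snapshot("scene")[230:370,70:250,::-1].copy()
a=cv2.resize(a,None,fx=400/180,fy=400/180,interpolation=cv2.INTER_CUBIC);print(rod(a))
a=cv2.imread("pics/m4.png")[:,:400] # from (90,180), x2
a=cv2.resize(a,None,fx=1/2,fy=1/2,interpolation=cv2.INTER_AREA);b=np.zeros((140,180,3),np.uint8);b[:,20:]=a[50:190,:160]
print("m4",rod(cv2.resize(b,None,fx=400/180,fy=400/180,interpolation=cv2.INTER_CUBIC)))
s=env.read_state();print(s["clock"],s["tool_pos"],s["force"])
E
```

```text
(np.float64(217.66), np.float64(0.15), 12)
(np.float64(214.8), np.float64(0.14), 12)
(np.float64(213.7), np.float64(0.13), 12)
m4 (np.float64(212.59), np.float64(0.11), 12)
17.375 [ 0.50817025 -0.32711111  0.23163931] [-0.21179245 -0.29940282  0.33890528]
```

Emit:
{"api": "drive_tool", "payload": {"increments": [[[0,-0.002,0,0,0,0,0],[0,-0.004,0,0,0,0,0],[0,-0.006,0,0,0,0,0],[0,0,0,0,0,0,0],[0,0,0,0,0,0,0],[0,0,0,0,0,0,0]]]}}

```text
clock: 18.12
tool_pos: [0.5008, -0.3179, 0.2317]
orientation: [0.234, 0.667, 0.234, -0.667]
force: [-1.0, -0.3, 0.3]
gripper_width: 0.0007
```

```bash
cat >>h.py <<'E'
def shot():
    a=vision.snapshot("scene")[230:370,70:250,::-1].copy()
    return rod(cv2.resize(a,None,fx=400/180,fy=400/180,interpolation=cv2.INTER_CUBIC))
E
python3 - <<'E'
from h import *
print(shot());s=env.read_state();print(s["clock"],s["tool_pos"],s["force"])
E
```

```text
(np.float64(213.73), np.float64(0.14), 12)
18.175 [ 0.5008079  -0.31790726  0.23170187] [ 0.29609341 -0.67429092  0.16681953]
```

The handle settles at 213.7°, better than the 212.6° after the fast release but about 4° short of the stop. I'll press once more with a hold and a slow release, to see whether it settles closer.

Emit:
{"api": "drive_tool", "payload": {"increments": [[[0,0.008,0,0,0,0,0],[0,0.006,0,0,0,0,0],[0,0.005,0,0,0,0,0],[0,0.004,0,0,0,0,0],[0,0.003,0,0,0,0,0],[0,0.003,0,0,0,0,0],[0,0.001,0,0,0,0,0],[0,0,0,0,0,0,0],[0,0,0,0,0,0,0],[0,0,0,0,0,0,0]]]}}

```text
clock: 19.42
tool_pos: [0.5176, -0.3393, 0.2309]
orientation: [-0.232, -0.666, -0.237, 0.668]
force: [-7.4, 6.7, 5.3]
gripper_width: 0.0006
```

Emit:
{"api": "drive_tool", "payload": {"increments": [[[0,0,0,0,0,0,0],[0,0,0,0,0,0,0],[0,0,0,0,0,0,0],[0,0,0,0,0,0,0],[0,0,0,0,0,0,0],[0,0,0,0,0,0,0],[0,0,0,0,0,0,0],[0,0,0,0,0,0,0],[0,0,0,0,0,0,0],[0,0,0,0,0,0,0]]]}}

```text
clock: 20.68
tool_pos: [0.5176, -0.3393, 0.2309]
orientation: [-0.232, -0.666, -0.237, 0.668]
force: [-7.5, 6.3, 5.8]
gripper_width: 0.0003
```

Emit:
{"api": "drive_tool", "payload": {"increments": [[[0,-0.0005,0,0,0,0,0],[0,-0.0005,0,0,0,0,0],[0,-0.0005,0,0,0,0,0],[0,-0.0005,0,0,0,0,0],[0,-0.0005,0,0,0,0,0],[0,-0.0005,0,0,0,0,0],[0,-0.0005,0,0,0,0,0],[0,-0.0005,0,0,0,0,0],[0,-0.0005,0,0,0,0,0],[0,-0.0005,0,0,0,0,0]]]}}

```text
clock: 21.92
tool_pos: [0.5168, -0.3376, 0.232]
orientation: [0.235, 0.668, 0.234, -0.667]
force: [-1.6, 1.8, -1.9]
gripper_width: 0.0001
```

```bash
python3 - <<'E'
from h import *
print(shot());s=env.read_state();print(s["clock"],s["tool_pos"],s["force"])
E
```

```text
(np.float64(217.52), np.float64(0.17), 12)
21.975 [ 0.51681581 -0.33752646  0.23197681] [-1.18506584  1.52292566 -1.40753814]
```

Emit:
{"api": "drive_tool", "payload": {"increments": [[[0,-0.001,0,0,0,0,0],[0,-0.001,0,0,0,0,0],[0,-0.002,0,0,0,0,0],[0,-0.003,0,0,0,0,0],[0,-0.005,0,0,0,0,0],[0,-0.006,0,0,0,0,0],[0,-0.006,0,0,0,0,0],[0,0,0,0,0,0,0]]]}}

```text
clock: 22.98
tool_pos: [0.5008, -0.3181, 0.2316]
orientation: [-0.234, -0.667, -0.235, 0.667]
force: [0.1, -0.5, -0.5]
gripper_width: 0.0
```

```bash
python3 - <<'E'
from h import *
print(shot());s=env.read_state();print(s["clock"],s["tool_pos"],s["force"])
E
```

```text
(np.float64(213.49), np.float64(0.14), 12)
23.025 [ 0.50115273 -0.31837457  0.23170087] [ 0.04270482 -0.01352587  0.35223966]
```

The three releases settled at 212.6°, 213.7° and 213.5°. Re-pressing needs about the bolt's own 6 N to reach 217.5° again. So this looks like elastic wind-up in the ratchet relaxing, and more pushing won't change it. I'll retreat, check and hand in.

Emit:
{"api": "drive_tool", "payload": {"increments": [[[0,-0.015,0,0,0,0,0],[-0.05,0,0,0,0,0,0],[-0.06,0,0,0,0,0,0],[-0.03,-0.05,0,0,0,0,0],[0,-0.06,0,0,0,0,0],[0,-0.06,0,0,0,0,0],[0,-0.05,0,0,0,0,0],[0,0,0,0,0,0,0],[0,0,0,0,0,0,0]]]}}

```text
clock: 24.15
tool_pos: [0.3545, -0.1353, 0.372]
orientation: [0.235, 0.667, 0.234, -0.667]
force: [0.5, -0.1, 0.1]
gripper_width: 0.0004
```

```bash
python3 - <<'E'
from h import *
print(shot());b=vision.snapshot("top")[:,:,::-1];cv2.imwrite("pics/end.png",b);s=env.read_state();print(s["clock"],s["tool_pos"],s["force"])
E
```

```text
(np.float64(213.42), np.float64(0.13), 12)
24.25 [ 0.35517525 -0.13602375  0.37194458] [0.90277628 0.00662895 0.1376717 ]
```

View pics/end.png

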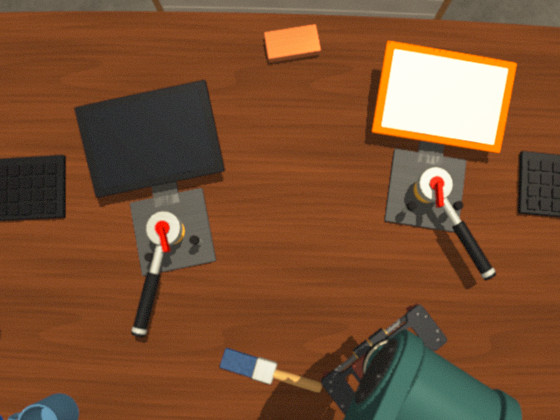

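The handle lies by the far post (grip end at (489,273)), the lever tip at (440,205) is on its clockwise side, and the tablet's ratchet is unchanged. The arm is clear of everything.

```bash
python3 -c "
from bench import env
print(env.close_job())"
```

```text
the job is handed in; nothing more can be done
None
```

I pushed the red lever clockwise to its stop, then swung the light pad's handle anticlockwise to the far post, let go and handed in at about 24 s. The handle did not stay fully against the far post.

- **Lever:** it met a firm stop at about 14 N. In the last picture it still lies on the clockwise side of the handle.
- **Swing:** the push took about 5.5 N on the way, which fits the bolt turning. While held at the post, the handle measured about 217.7°, or 68° (about 1.2 rad) of swing.
- **Check that disagreed:** each time I let go, the handle crept back a few degrees. I pressed it back to the post twice and eased off slowly. It settled at about 213.4°, roughly 4° (0.07 rad) short of the held position. I took this to be elastic wind-up in the ratchet relaxing, but did not confirm it.
- **Not seen directly:** I did not measure the bolt's own angle; that it turned is inferred from the push force and the handle's swing.
- **Rest of the scene:** the tablet's ratchet looks unchanged in the last picture, and the arm was clear of everything with about zero force.

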